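# Start the dust extraction and hold it running

## Task

Start the bench's dust extraction with closed fingers, in this order: press down the raised end of the rocker on the long power box until it is fully over, push the small round button fully in so that it stays in, then press the square key fully down and keep it held; the program finishes while the fingers are still holding the square key down. Leave the wide mushroom button alone (that is the stop), and do not lift or shift the boxes or the other things on the bench.

Things in the scene. Friction and masses are not known exactly. Their poses are not given: they have to be found in the camera images.
- power_box: power box: long grey box 124 x 78 mm, 56 mm high, 1 kg, standing loose on rubber feet, with one black rocker in the middle of its top, along the box's x; origin at the centre of its underside, z up; may be turned any way round
- rocker (a joint): angle of the black rocker (68 mm long, 36 mm wide) about its pivot across the middle of the box, rad: about 0 = off (the half towards the box's -x raised), 0.32 = fully over, on (that half level, 4 mm above the box top, the other half raised). No spring: it stays where it is left; takes about 3.5 N at its end
- rocker_press (a point): point to press on the top face of the rocker's half that is raised when off, 26 mm from the pivot and 8 mm from the rocker's end, marked by a flush metal bar 18 mm long across the rocker (the other half has none); moves with the rocker and travels 8 mm down from off to on (from about 68 mm to 60 mm above the bench); the raised face slopes up towards its end, by 18 degrees when off
- round_station: grey box 74 x 74 mm, 56 mm high, 0.7 kg, standing loose on rubber feet, single control in the middle of its top; origin at the centre of its underside, z up
- round_button (a joint): travel of the small round black button (25 mm across) of round_station, m: about 0 = out, 0.008 = fully in. Latching: no spring, it stays where it is pushed; moves at about 3 N
- round_button_top (a point): centre of the flat top of the small round button; 14 mm above the box top (70 mm above the bench) when out, 6 mm when in
- square_station: grey box 74 x 74 mm, 56 mm high, 0.7 kg, standing loose on rubber feet, single control in the middle of its top; origin at the centre of its underside, z up
- square_key (a joint): travel of the square black key (32 x 32 mm) of square_station, m: 0 = up, 0.006 = fully down. Spring return: 2 N to start, 5 N at the bottom
- square_key_top (a point): centre of the flat top of the square key; 12 mm above the box top (68 mm above the bench) when up, 6 mm when down
- mushroom_station: grey box 74 x 74 mm, 56 mm high, 0.7 kg, standing loose on rubber feet, single control in the middle of its top; origin at the centre of its underside, z up
- mushroom_button (a joint): travel of the wide black mushroom button (42 mm across, domed) of mushroom_station, the stop, not to be pressed, m: 0 = up, 0.006 = down; spring return
- mushroom_button_top (a point): top of the mushroom button's dome, 23 mm above the box top (79 mm above the bench)
- clamp_fixture: fixed, part of the bench: drilling fixture with an upright toggle clamp, 144 x 170 mm and 212 mm high, behind the work; keep the gripper and arm clear of it; origin at the centre of its underside
- tape_roll: bystander, loose: roll of white tape lying flat, 98 mm across, 24 mm high; origin at the centre of its underside
- sanding_block: bystander, loose: cork sanding block 58 x 91 x 34 mm; origin at the centre of its underside
- screw_jar: bystander, loose: small jar with a screw cap, 50 mm across, 66 mm high; origin at the centre of its underside
- pliers: bystander, loose: pliers 63 x 156 x 14 mm lying flat; origin at the centre of the underside
- marker: bystander, loose: felt marker 18 x 130 x 19 mm lying; origin at the centre of the underside
- glue_bottle: bystander, loose: squeeze bottle of glue, 47 mm across, 146 mm high, standing; origin at the centre of its underside
There are look-alikes about, which are no part of the job. What is shaped like the round_station but orange or purple is not meant.

How it is judged:
By the outcome, as a careful person would: the job done as asked, in the order asked, and still so for the second after the job is handed in, while the arm keeps its last pose, push and grip.
It also fails if it takes over 48 s, if anything falls off the work surface, if the arm or the gripper's body presses on something with over 40 N, if the wrist force passes 120 N, or if a joint passes its speed limit or range.

## Robot

A 6-joint arm with a two-finger parallel gripper is mounted at the origin on a cart in front of the work surface, level with it; the furniture and walls round the work are solid. World frame = base frame: x ahead of the robot, y to its left, z up, the work surface at z = 0. Lengths are in m, angles in rad, forces in N, time in s.
With the tool pointing down it reaches from about 0.35 to 0.975 m from the base axis. Payload 7.1 kg.
Tool frame: the origin (TCP) lies at the very end of the fingers, on their centre line; the grasp point (between the pads) lies 19 mm behind it; z points along the fingers, y is the line along which they close (so a half turn about z gives the same grasp; the last joint's range is limited). The gripper opens to 88 mm and grips with 3 to 60 N. Pads are 20 mm wide; open, the fingers measure 115 mm over their backs; the gripper's body (75 mm by 178 mm) begins 61 mm behind the grasp point.
Start: joints at [0.709, 0.423, 1.63, -0, 1.089, -0.019], TCP at [0.467, 0.416, 0.223] pointing down, gripper open.
Joint ranges: [-3, 3], [-0.9, 2.11], [0.09, 2.58], [-1.31, 4.45], [0.11, 2.69], [-2.54, 2.54]. Speed limits (rad/s): [2.39, 2.39, 3.01, 3.14, 3.14, 3.14].

## Interface

Orientations are given as a unit quaternion [x, y, z, w].
In Python, from rig import * gives the robot as it stands.
- The arm moves only by the tool drive_tool, never from a script. Its argument "motion" is a list of rows, each a list of 5 numbers: the finger opening in cm, from 0 to 8.78, then the shift along the tool's x, y, z in cm, then the turn about the tool's z in degrees. A call has 1 to 20 rows; each row shifts and turns the commanded pose from where the row before left it, along the tool's axes as they then stand; what a row does not reach is not made up. A row lasts 1/8 s, in which the tool goes at most 62.5 mm and 10.7 degrees, less where a joint would pass 70% of its speed; a pose out of reach is approached as far as the arm can. A call is refused whole if a number of a shift passes 6.25 or a number of a turn 10.7, either way. A call with a gripper value outside its range is refused whole. The fingers move at their own pace and stop on an object; "grip_force" is the grip in N (left out, the last holds). Time passes only in rows, so rows that do not move let the fingers close. It gives the time, the measured TCP pose, the force, the opening and the grip force at its end, in the units of the state.
- observe(): the state, without advancing time (a new reading comes with each control period).
- read_camera(name): name is "scene" or "top" or "wrist"; returns a dict with "img" (384x512x3 uint8, blue, green, red), "z_map" (384x512 float32, m along the optical axis (not along the pixel's ray), 0 where there is no reading), "intrinsics" (3x3 intrinsics, pixels), "D" ([k1, k2, p1, p2, k3] as OpenCV has them; the pictures are not rectified), "extrinsics" (4x4, takes a point from world to camera coordinates); the wrist camera has in their place "hand_eye" (4x4, takes a point from camera to tool coordinates, whose origin is the TCP and whose axes are the flange's). Camera axes: x right, y down, z forward; pixel columns grow to the right and rows downward; lengths in m; the calibration is good to about 2 mm. A picture is of the moment at which its call begins: read the wrist's pose just before it.
- finish_job(): hands the job in; it is judged then, once.
The state is a dict: "time_s": time; "joint_positions": joint angles; "qvel": joint speeds; "joint_efforts": joint torques, N m; "position": TCP position; "eef_rot": TCP orientation; "wrist_force": force on the tool from outside, world axes, zero at the start; "moment": the same for the moment, N m; "width": finger opening in m; "grasp_force": force on a finger pad.
Only numpy, scipy, OpenCV 4.12 (cv2) and the standard library are available. Lean on these libraries where they do the work, as an engineer would, in place of code of your own. Each camera call takes 0.05 s, during which the arm holds its last target. There are 200 camera calls.

## Working session

There is one attempt and no reset: what is moved stays moved. The work goes in short steps, Python scripts to look and compute and a tool call to move; the robot and the scene stay as the last step left them, time stands still between calls to the robot, and variables do not carry over. Pictures are saved under pics/ and viewed, at most 10 in all, crops included, and the job is handed in when it is done.

Besides the shell and the picture viewer there is one more tool, called after "Call:" as a command line: name --pt "numbers of a row" for each row, then --argument value for the rest. drive_tool: Moves the arm, as the interface text tells. Its arguments: {"type":"object","properties":{"motion":{"type":"array","items":{"type":"array","items":{"type":"number"}}},"grip_force":{"type":"number"}},"required":["motion"]}

```bash
mkdir -p pics; cat > h.py <<'E'
from rig import *
import numpy as np, cv2
from scipy.spatial.transform import Rotation as R
def cloud(name):
    s=observe(); c=read_camera(name); z=c["z_map"].astype(float); h,w=z.shape
    u,v=np.meshgrid(np.arange(w),np.arange(h))
    p=cv2.undistortPoints(np.stack([u.ravel(),v.ravel()],1).astype(np.float64)[:,None],c["intrinsics"],c["D"])[:,0]
    P=np.c_[p,np.ones(len(p))]*z.reshape(-1,1)
    if "hand_eye" in c:
        T=np.eye(4);T[:3,:3]=R.from_quat(s["eef_rot"]).as_matrix();T[:3,3]=s["position"];T=T@np.array(c["hand_eye"])
    else: T=np.linalg.inv(c["extrinsics"])
    W=(P@T[:3,:3].T+T[:3,3]).reshape(h,w,3); W[z==0]=np.nan
    return c["img"],W
E
python3 - <<'E'
from h import *
s=observe();print(s)
for n in("top","scene"):
    im,W=cloud(n);np.save(n+".npy",W);cv2.imwrite(f"pics/{n}.png",cv2.resize(im,(800,600)));cv2.imwrite(f"{n}_raw.png",im)
E
```

```text
{'time_s': 0.0, 'joint_positions': array([ 7.09022514e-01,  4.23847252e-01,  1.63069464e+00,  1.70202231e-06,
        1.08860137e+00, -1.90057679e-02]), 'qvel': array([0.00060599, 0.00131912, 0.00049452, 0.00079934, 0.00100409,
       0.00123282]), 'joint_efforts': array([-7.93872478e-04, -5.44623148e+01, -2.73661244e+01,  6.41798135e-02,
        2.28645501e-02, -9.09952314e-05]), 'position': array([0.46611217, 0.41552438, 0.22189588]), 'eef_rot': array([ 4.09024036e-01,  9.12523280e-01, -7.01004604e-04, -3.31186352e-04]), 'wrist_force': array([ 0.47827461,  0.87661157, -0.29186345]), 'moment': array([ 0.02598434, -0.00479621,  0.03490978]), 'grasp_force': 0.0, 'width': 0.08769821936339825}
```

View pics/top.png

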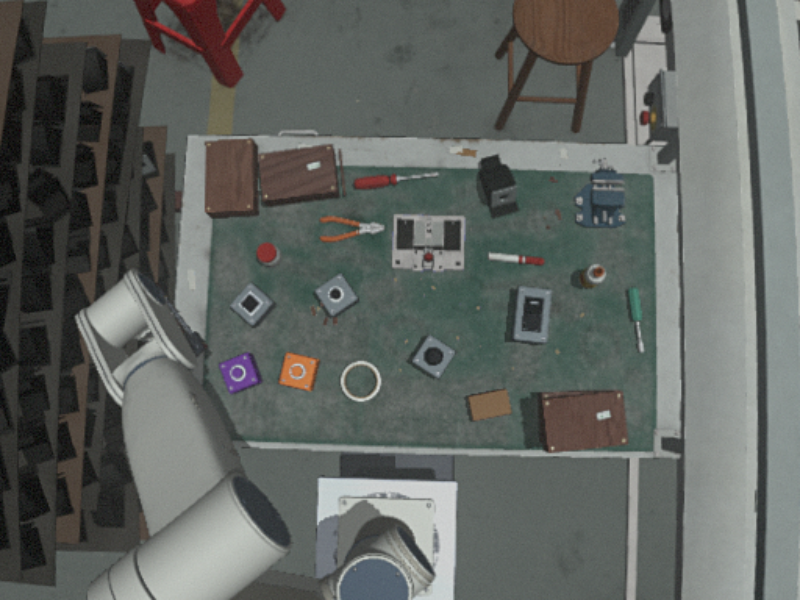

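View pics/scene.png

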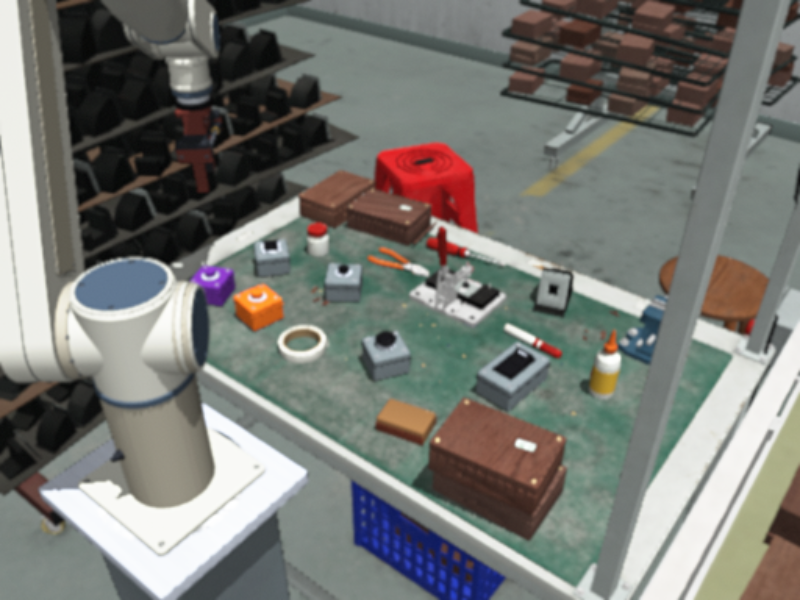

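Top view (800x600): the power box is at (533,315), the round station at (337,294), the square station at (250,303) and the mushroom at (433,356). The orange and purple decoys are at (298,372) and (240,373). Next I'll measure these.

```bash
python3 - <<'E'
from h import *
W=np.load("top.npy");im=cv2.imread("top_raw.png")
g=im.max(2).astype(int)
for n,(u,v),r,zl in(("power",(533,315),26,(.048,.085)),("round",(337,294),17,(.048,.085)),("square",(250,303),17,(.048,.085)),("mush",(433,356),17,(.048,.095)),("fixture",(428,240),30,(.03,.3))):
    u=int(u*.64);v=int(v*.64);p=W[v-r:v+r,u-r:u+r].reshape(-1,3);c=g[v-r:v+r,u-r:u+r].ravel()
    k=(p[:,2]>zl[0])&(p[:,2]<zl[1]);q=p[k]
    print(n,k.sum(),cv2.minAreaRect((q[:,:2]*1000).astype(np.float32)),np.nanmax(q[:,2]), "dark ctr",p[k&(c<60)].mean(0).round(4),(k&(c<60)).sum())
E
python3 - <<'E'
from h import *
im=cv2.imread("top_raw.png");W=np.load("top.npy")
cv2.imwrite("pics/crop.png",cv2.resize(im[170:240,310:375],(520,560),interpolation=cv2.INTER_CUBIC))
for v in range(186,220,2): print(v,W[v,341].round(4),im[v,341])
E
```

```text
power 760 ((532.3585205078125, -321.60479736328125), (78.8066635131836, 124.7802505493164), 84.8861083984375) 0.07347783443580092 dark ctr [ 0.5305 -0.3191  0.0619] 212
round 411 ((565.9827270507812, 123.95087432861328), (75.01499938964844, 73.67704772949219), 35.2792854309082) 0.07834432401967018 dark ctr [0.5638 0.123  0.0697] 24
square 414 ((539.3539428710938, 316.8351135253906), (76.49453735351562, 74.27837371826172), 50.93402099609375) 0.07479067966107178 dark ctr [0.5382 0.3162 0.0665] 56
mush 433 ((431.554931640625, -100.7159652709961), (73.660400390625, 73.11831665039062), 57.73067855834961) 0.08630755200256846 dark ctr [ 0.4303 -0.0994  0.076 ] 99
fixture 420 ((685.60009765625, -82.77897644042969), (126.86815643310547, 144.97189331054688), 1.0944265127182007) 0.2174965868479546 dark ctr [ 0.7094 -0.083   0.0352] 207
186 [ 0.5844 -0.3226  0.0525] [135 128 119]
188 [ 0.577  -0.3224  0.0544] [135 130 118]
190 [ 0.5691 -0.3215  0.0606] [82 80 72]
192 [ 0.5616 -0.3211  0.0634] [59 56 54]
194 [ 0.5539 -0.3203  0.0689] [101  99  92]
196 [ 0.5478 -0.3217  0.0607] [47 45 43]
198 [ 0.5401 -0.3208  0.0669] [41 44 41]
200 [ 0.5335 -0.3215  0.0627] [42 44 37]
202 [ 0.5265 -0.3216  0.0621] [55 49 49]
204 [ 0.5197 -0.322   0.0601] [51 51 48]
206 [ 0.5132 -0.3229  0.0547] [51 47 50]
208 [ 0.5056 -0.3221  0.0604] [51 51 46]
210 [ 0.4988 -0.3225  0.0583] [44 43 42]
212 [ 0.4918 -0.3227  0.0575] [109 104  95]
214 [ 0.4848 -0.3228  0.0574] [137 134 120]
216 [ 0.4771 -0.3213  0.0674] [137 132 121]
218 [ 0.4713 -0.3242  0.0494] [107 103  94]
```

View pics/crop.png

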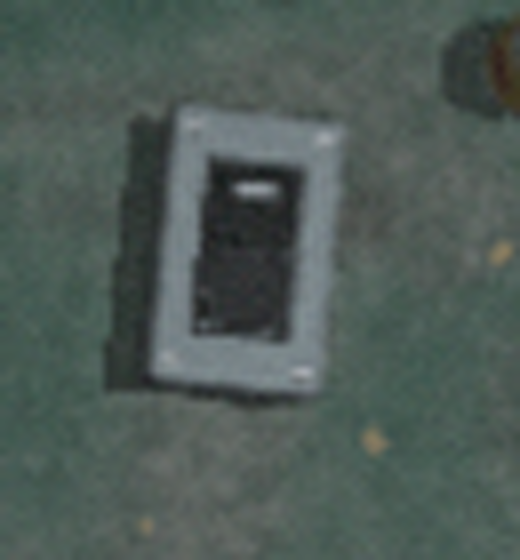

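The metal bar, at crop (258,188), is on the box's far end, so the press point is about (0.557,-0.324). I'll turn and travel there with the fingers closed, then look from close by.

Call:
drive_tool --pt "0 0 0 0 9.4" --pt "0 0 0 0 9.4" --pt "0 0 0 0 9.4" --pt "0 0 0 0 9.4" --pt "0 0 0 0 9.4" --pt "0 -4.8 1 0 0" --pt "0 -4.8 1 0 0" --pt "0 -4.8 1 0 0" --pt "0 -4.8 1 0 0" --pt "0 -4.8 1 0 0" --pt "0 -4.8 1 0 0" --pt "0 -4.8 1 0 0" --pt "0 -4.8 1 0 0" --pt "0 -4.8 1 0 0" --pt "0 -4.8 1 0 0" --pt "0 -4.8 1 0 0" --pt "0 -4.8 1 0 0" --pt "0 -4.8 1 0 0" --pt "0 -4.8 1 0 0" --pt "0 -4.8 1 0 0" --grip_force 20

```text
time_s: 2.6
position: [0.5493, -0.3164, 0.2223]
eef_rot: [0.739, 0.674, -0.0, -0.0]
wrist_force: [0.0, 0.3, 0.6]
width: 0.0003
grasp_force: 0.0
```

Call:
drive_tool --pt "0 0 0 0 0" --pt "0 0 0 0 0"

```text
time_s: 2.85
position: [0.549, -0.3143, 0.222]
eef_rot: [0.739, 0.674, -0.0, -0.001]
wrist_force: [-0.2, 0.9, 0.3]
width: 0.0006
grasp_force: 0.0
```

```bash
cat > look.py <<'E'
from h import *
import sys
im,W=cloud("wrist");s=observe();np.save("wrist.npy",W);cv2.imwrite("wrist_raw.png",im)
cv2.imwrite(f"pics/{sys.argv[1]}.png",im)
r=R.from_quat(s["eef_rot"]);print(s["time_s"],s["position"],r.as_matrix().round(3),s["wrist_force"],s["width"])
E
python3 look.py w1
```

```text
2.9 [ 0.54908158 -0.31381425  0.2222069 ] [[ 0.092  0.996 -0.001]
 [ 0.996 -0.092  0.001]
 [ 0.001 -0.001 -1.   ]] [0.13572863 0.31045333 0.681193  ] 0.0003040949415414136
```

View pics/w1.png

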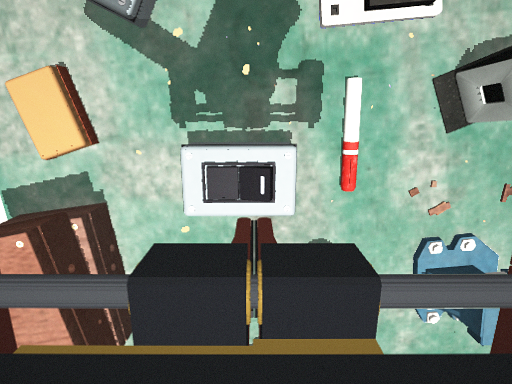

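The wrist view shows the power box centred at (240,180), with the metal bar on the rocker at (263,185) and the box edges parallel to the tool axes. Next I'll find the bar and the box centre.

```bash
python3 - <<'E'
from h import *
W=np.load("wrist.npy");im=cv2.imread("wrist_raw.png");g=im.min(2)
w=W[168:202,255:271];m=g[168:202,255:271]>150
print("bar",m.sum(),np.nanmedian(w[m],0))
b=W[135:220,170:305].reshape(-1,3);b=b[(b[:,2]>.045)&(b[:,2]<.085)&(abs(b[:,1]+.32)<.1)]
print(cv2.minAreaRect((b[:,:2]*1000).astype(np.float32)))
s=observe();Rm=R.from_quat(s["eef_rot"]).as_matrix();print(Rm.T@(np.nanmedian(w[m],0)-s["position"]))
E
```

```text
bar 56 [ 0.55590182 -0.32029492  0.06853539]
((530.74267578125, -318.16802978515625), (77.94393920898438, 124.47322082519531), 84.38607025146484)
[-0.00595334  0.00756518  0.15365798]
```

Call:
drive_tool --pt "0 -0.7 0.7 3 0" --pt "0 0 0 4 0" --pt "0 0 0 4 0" --pt "0 0 0 2.5 0" --pt "0 0 0 0 0" --pt "0 0 0 0.5 0" --pt "0 0 0 0.4 0" --pt "0 0 0 0.4 0" --pt "0 0 0 0.4 0" --pt "0 0 0 0.4 0" --pt "0 0 0 0.3 0" --pt "0 0 0 0.2 0" --pt "0 0 0 0 0"

```text
time_s: 4.53
position: [0.5561, -0.3227, 0.0617]
eef_rot: [0.739, 0.674, 0.0, 0.0]
wrist_force: [2.3, -1.2, 3.0]
width: 0.0004
grasp_force: 1.4
```

Call:
drive_tool --pt "0 0 0 0.1 0" --pt "0 0 0 0.1 0" --pt "0 0 0 0 0"

```text
time_s: 4.9
position: [0.5563, -0.3228, 0.0601]
eef_rot: [0.739, 0.674, 0.0, 0.0]
wrist_force: [2.8, -0.1, 4.6]
width: 0.0006
grasp_force: 2.7
```

Call:
drive_tool --pt "0 0 0 0.1 0" --pt "0 0 0 0.1 0" --pt "0 0 0 0 0"

```text
time_s: 5.28
position: [0.5564, -0.3228, 0.0597]
eef_rot: [0.739, 0.674, 0.0, 0.001]
wrist_force: [-1.8, 1.9, 18.3]
width: 0.0006
grasp_force: 9.3
```

The rocker is at its stop (18 N, no further travel). I'll lift and check it.

Call:
drive_tool --pt "0 0 0 -2 0" --pt "0 0 0 -5 0" --pt "0 0 0 -5 0" --pt "0 0 0 -5 0" --pt "0 0 0 0 0"

```text
time_s: 5.9
position: [0.5572, -0.3234, 0.2322]
eef_rot: [0.739, 0.674, 0.001, 0.003]
wrist_force: [0.7, -0.8, 0.2]
width: 0.0
grasp_force: 0.0
```

```bash
python3 look.py w2; python3 - <<'E'
from h import *
im=cv2.imread("wrist_raw.png");W=np.load("wrist.npy")
b=W[120:235,150:320].reshape(-1,3);b=b[(b[:,2]>.045)&(b[:,2]<.085)&(abs(b[:,1]+.32)<.06)]
rect=cv2.minAreaRect((b[:,:2]*1000).astype(np.float32));print(rect)
d=np.array([np.cos(np.radians(5.4)),-np.sin(np.radians(5.4))]);c=np.array(rect[0])/1000
t=(b[:,:2]-c)@d;n=(b[:,:2]-c)@[d[1],-d[0]]
for a in range(-36,40,6):
    k=(abs(t*1000-a)<3)&(abs(n)<.012);print(a,np.median(b[k,2]).round(4))
cv2.imwrite("pics/w2.png",cv2.resize(im[100:240,130:340],None,fx=3,fy=3))
E
```

```text
5.95 [ 0.55589114 -0.32268253  0.22944804] [[ 0.092  0.996  0.002]
 [ 0.996 -0.092 -0.001]
 [-0.001  0.002 -1.   ]] [ 0.0125961  -0.18229077 -0.74730487] 0.0005230685817091958
((530.9168701171875, -318.4717712402344), (78.14999389648438, 124.21947479248047), 85.08708190917969)
-36 0.0584
-30 0.0696
-24 0.0687
-18 0.0665
-12 0.0644
-6 0.0626
0 0.0602
6 0.06
12 0.06
18 0.0601
24 0.0602
30 0.06
36 0.0587
```

View pics/w2.png

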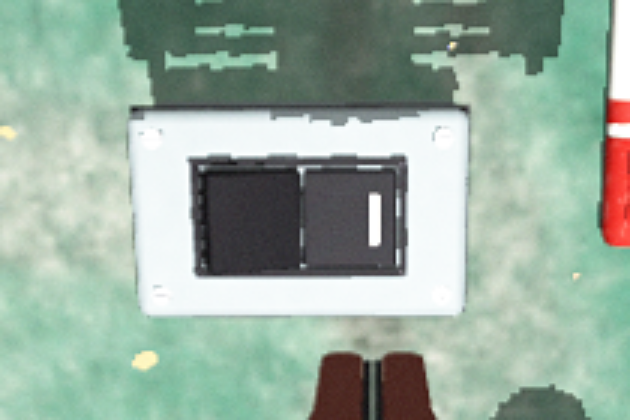

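The crop shows the marked half flat (bar at (375,220), height 60 mm) and the other half raised. The rocker is on and the box hasn't moved. Next is the round button.

Call:
drive_tool --pt "0 4.95 -0.35 0 0" --pt "0 4.95 -0.35 0 0" --pt "0 4.95 -0.35 0 0" --pt "0 4.95 -0.35 0 0" --pt "0 4.95 -0.35 0 0" --pt "0 4.95 -0.35 0 0" --pt "0 4.95 -0.35 0 0" --pt "0 4.95 -0.35 0 0" --pt "0 4.95 -0.35 0 0" --pt "0 0 0 0 0" --pt "0 0 0 0 0"

```text
time_s: 7.32
position: [0.5643, 0.1235, 0.2261]
eef_rot: [0.739, 0.674, -0.002, -0.001]
wrist_force: [0.1, -0.7, 1.2]
width: 0.0002
grasp_force: 0.0
```

```bash
python3 look.py w3
```

```text
7.375 [0.56461145 0.1230179  0.22645496] [[ 0.093  0.996 -0.003]
 [ 0.996 -0.093 -0.001]
 [-0.001 -0.003 -1.   ]] [-0.57990376 -0.22748228 -0.05898866] 0.00034664079550189927
```

View pics/w3.png

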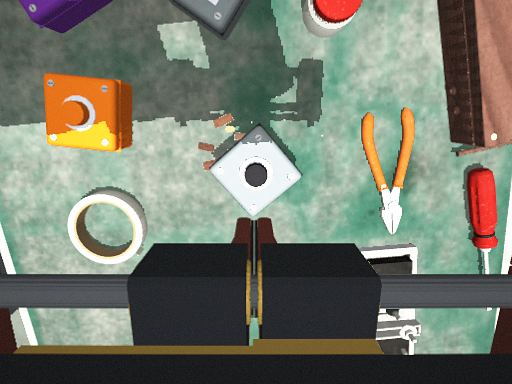

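The round station is grey and its black button is at (256,174). The fixture is at lower right, (390,280).

```bash
python3 - <<'E'
from h import *
W=np.load("wrist.npy");im=cv2.imread("wrist_raw.png");g=im.max(2)
w=W[158:190,240:273];m=(g[158:190,240:273]<70)&(w[...,2]>.05)
p=np.nanmean(w[m],0);print("btn",m.sum(),p,np.nanmedian(w[m],0))
s=observe();print(R.from_quat(s["eef_rot"]).as_matrix().T@(p-s["position"]))
t=np.load("top.npy");q=t[130:180,240:310].reshape(-1,3);q=q[(q[:,2]>.08)&(q[:,2]<.3)];print("fixture tall pts",q.min(0),q.max(0))
E
```

```text
btn 88 [0.56584202 0.12996528 0.06874043] [0.56662745 0.1327508  0.06908188]
[0.00720832 0.00098604 0.15770455]
fixture tall pts [ 0.62216166 -0.09749473  0.08025326] [ 0.67641006 -0.06960308  0.21749659]
```

```bash
python3 - <<'E'
from h import *
W=np.load("wrist.npy");im=cv2.imread("wrist_raw.png");g=im.max(2)
b=W[110:225,195:315].reshape(-1,3);k=(b[:,2]>.045)&(b[:,2]<.085)&(np.hypot(b[:,0]-.566,b[:,1]-.126)<.06)
print(cv2.minAreaRect((b[k,:2]*1000).astype(np.float32)))
w=W[158:192,238:275];m=g[158:192,238:275]<100
print(m.sum(),np.nanmean(w[m],0)); h=np.nanmean(w[w[...,2]>.064],0);print("high",(w[...,2]>.064).sum(),h)
print((w[...,2][::3,::3]*1000).round(0))
E
```

```text
((564.7313232421875, 126.28990936279297), (74.14100646972656, 74.0907211303711), 35.65543746948242)
417 [0.56528733 0.12729386 0.06928219]
high 436 [0.56482252 0.1269577  0.06929824]
[[57. 57. 55. 55. 57. 58. 58. 57. 58. 56. 56. 57. 56.]
 [54. 57. 57. 58. 59. 58. 58. 57. 58. 59. 56. 57. 57.]
 [57. 55. 59. 59. 65. 69. 69. 67. 58. 59. 59. 57. 58.]
 [56. 59. 59. 68. 69. 67. 69. 68. 68. nan 59. 56. 56.]
 [56. 59. 58. 68. 70. 70. 70. 69. 70. 69. 59. 58. 56.]
 [55. 57. 69. 69. 69. 69. 69. nan 70. 69. 58. 58. 56.]
 [56. 59. 71. 70. 69. 69. 69. 70. 71. 70. 59. 59. 57.]
 [57. 58. 58. 70. 70. 70. 69. 68. 69. 70. 58. 56. 57.]
 [56. 57. 59. 69. 68. 70. 71. 69. 70. 59. 58. 57. 56.]
 [56. 56. 56. 59. 68. 70. 69. 69. 59. 59. 56. 57. 56.]
 [57. 56. nan 55. 59. 58. 58. 57. nan 56. 56. 57. 55.]
 [56. 56. 57. 57. 57. 56. 56. 57. 55. 56. 56. 56. 57.]]
```

Call:
drive_tool --pt "0 0.3 0.05 4 0" --pt "0 0 0 4 0" --pt "0 0 0 4 0" --pt "0 0 0 3 0" --pt "0 0 0 0 0" --pt "0 0 0 0.3 0" --pt "0 0 0 0.3 0" --pt "0 0 0 0.3 0" --pt "0 0 0 0.2 0" --pt "0 0 0 0.2 0" --pt "0 0 0 0 0"

```text
time_s: 8.75
position: [0.5668, 0.127, 0.0649]
eef_rot: [0.739, 0.674, 0.0, 0.0]
wrist_force: [1.2, -1.2, 1.3]
width: 0.0005
grasp_force: 1.0
```

Call:
drive_tool --pt "0 0 0 0.1 0" --pt "0 0 0 0.1 0" --pt "0 0 0 0 0"

```text
time_s: 9.12
position: [0.5666, 0.127, 0.0627]
eef_rot: [0.739, 0.674, 0.0, 0.0]
wrist_force: [1.1, 0.7, 1.3]
width: 0.0009
grasp_force: 1.2
```

Call:
drive_tool --pt "0 0 0 0.1 0" --pt "0 0 0 0.1 0" --pt "0 0 0 0 0"

```text
time_s: 9.5
position: [0.5667, 0.1271, 0.0621]
eef_rot: [0.739, 0.674, 0.0, 0.0]
wrist_force: [-1.7, -1.9, 17.1]
width: 0.0006
grasp_force: 8.5
```

The button stopped at 62 mm against 17 N, so it is fully in. I'll lift, check it and move on to the square key.

Call:
drive_tool --pt "0 0 0 -2 0" --pt "0 0 0 -5 0" --pt "0 0 0 -5 0" --pt "0 0 0 -5 0" --pt "0 0 0 0 0"

```text
time_s: 10.12
position: [0.5681, 0.1274, 0.2351]
eef_rot: [0.739, 0.674, 0.003, 0.002]
wrist_force: [-0.3, 0.7, -0.7]
width: 0.0006
grasp_force: 0.0
```

```bash
python3 - <<'E'
from h import *
im,W=cloud("wrist");b=W[:235].reshape(-1,3)
r=np.hypot(b[:,0]-.565,b[:,1]-.127)
print("btn z",np.nanmedian(b[(r<.008)&(b[:,2]<.09),2]));k=(b[:,2]>.045)&(b[:,2]<.085)&(r<.06)
print(cv2.minAreaRect((b[k,:2]*1000).astype(np.float32)))
E
```

```text
btn z 0.06220831951067898
((564.7156372070312, 126.38976287841797), (73.99232482910156, 74.17678833007812), 35.60332107543945)
```

Call:
drive_tool --pt "0 4.7 -1.1 0 0" --pt "0 4.7 -1.1 0 0" --pt "0 4.7 -1.1 0 0" --pt "0 4.7 -1.1 0 0" --pt "0 0 0 0 0" --pt "0 0 0 0 0"

```text
time_s: 10.92
position: [0.5388, 0.3174, 0.229]
eef_rot: [0.739, 0.674, -0.002, -0.0]
wrist_force: [-0.5, -0.5, -0.6]
width: 0.0005
grasp_force: 0.0
```

```bash
python3 look.py w4; python3 - <<'E'
from h import *
W=np.load("wrist.npy");b=W[:235].reshape(-1,3);r=np.hypot(b[:,0]-.539,b[:,1]-.318)
k=(b[:,2]>.045)&(b[:,2]<.085)&(r<.06);print(cv2.minAreaRect((b[k,:2]*1000).astype(np.float32)))
h=b[(b[:,2]>.063)&(b[:,2]<.09)&(r<.035)];p=h.mean(0);print(len(h),p)
s=observe();print(R.from_quat(s["eef_rot"]).as_matrix().T@(p-s["position"]))
E
```

```text
10.975 [0.53917999 0.31697463 0.22940954] [[ 0.093  0.996 -0.002]
 [ 0.996 -0.093 -0.002]
 [-0.002 -0.002 -1.   ]] [-0.61620528  0.40832495 -0.39578807] 0.00028575172778254375
((538.3533935546875, 320.3205871582031), (74.09040069580078, 73.98629760742188), 50.74241256713867)
916 [0.53843309 0.32111576 0.06816621]
[ 0.00434529 -0.00078539  0.16123777]
```

View pics/w4.png

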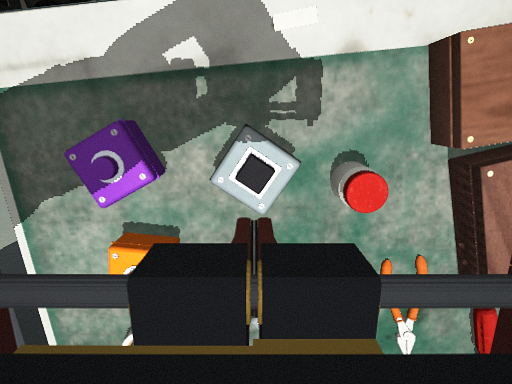

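The round button is in (62 mm), and its box hasn't moved. The square key is at (255,173). I'll align the fingers with the key and press.

Call:
drive_tool --pt "0 0.35 -0.05 0 0" --pt "0 0 0 0 8.5" --pt "0 0 0 0 8.5" --pt "0 0 0 0 8.5" --pt "0 0 0 0 8.5" --pt "0 0 0 4 0" --pt "0 0 0 4 0" --pt "0 0 0 4 0" --pt "0 0 0 3 0" --pt "0 0 0 0 0" --pt "0 0 0 0.3 0" --pt "0 0 0 0.3 0" --pt "0 0 0 0.3 0" --pt "0 0 0 0.2 0" --pt "0 0 0 0.2 0" --pt "0 0 0 0 0"

```text
time_s: 12.98
position: [0.5398, 0.3219, 0.0678]
eef_rot: [0.904, 0.428, 0.0, -0.0]
wrist_force: [-0.1, -1.3, 3.1]
width: 0.0008
grasp_force: 1.1
```

Call:
drive_tool --pt "0 0 0 0.1 0" --pt "0 0 0 0.1 0" --pt "0 0 0 0 0"

```text
time_s: 13.35
position: [0.5398, 0.3218, 0.0657]
eef_rot: [0.904, 0.428, 0.0, -0.0]
wrist_force: [-1.1, 0.4, 3.7]
width: 0.0002
grasp_force: 1.6
```

Call:
drive_tool --pt "0 0 0 0.1 0" --pt "0 0 0 0.1 0" --pt "0 0 0 0.1 0" --pt "0 0 0 0.1 0" --pt "0 0 0 0 0"

```text
time_s: 13.98
position: [0.5398, 0.3218, 0.0623]
eef_rot: [0.904, 0.428, 0.0, -0.0]
wrist_force: [-3.1, -0.6, 8.7]
width: 0.0004
grasp_force: 4.6
```

Call:
drive_tool --pt "0 0 0 0.1 0" --pt "0 0 0 0.1 0" --pt "0 0 0 0 0" --pt "0 0 0 0 0"

```text
time_s: 14.48
position: [0.5399, 0.3219, 0.062]
eef_rot: [0.904, 0.428, 0.0, -0.0]
wrist_force: [-7.0, -3.8, 23.9]
width: 0.0004
grasp_force: 11.8
```

The key is bottomed at 62 mm and held with 24 N, so I'm handing the job in.

```bash
python3 -c "
from rig import *
s=observe();print(s['position'],s['wrist_force']);print(finish_job())"
```

```text
[0.53990759 0.32191372 0.06200089] [-7.04488098 -3.7692093  23.92133734]
the job is handed in; nothing more can be done
None
```

The job is handed in after about 14.5 s of the 48 s allowed: the rocker is fully over, the round button is latched in, and the closed fingers are still holding the square key fully down with about 24 N; the mushroom button was not touched.

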